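# Wedge the dust collector's door shut

### The arm

A 6-joint arm with a two-finger parallel gripper is mounted at the origin on the work surface. World frame = base frame: x ahead of the robot, y to its left, z up, the work surface at z = 0. Lengths are in mm, angles in rad, forces in N, time in s.
With the tool pointing down it reaches from about 275 to 750 mm from the base axis. Payload 10.2 kg.
Tool frame: the origin (TCP) lies midway between the tips of the shut fingers; the grasp point (between the pads) lies 19 mm behind it; x points along the fingers, y is the direction in which the jaws open and shut, and the axes are right-handed (so a half turn about x gives the same grasp; the last joint's range is limited). The gripper opens to 85 mm and grips with 20 to 120 N. Pads are 22 mm wide; open, the fingers measure 114 mm over their backs; the gripper's body (76 mm by 85 mm) begins 54 mm behind the grasp point. The pads swing forward as they close: fully open they stand 13 mm farther back than shut.
Start: joints at [0.881, 0.313, 1.498, -0, 1.331, -0.223], TCP at [236.279, 468.832, 196.794] pointing down, gripper open.
Joint ranges: [-2.94, 2.94], [-0.97, 2.17], [0.19, 2.56], [-1.23, 4.37], [0.02, 3.11], [-2.88, 2.88]. Speed limits (rad/s): [2.39, 2.39, 3.01, 3.14, 3.14, 3.14].

### API

Orientations are given as a unit quaternion [w, x, y, z].
In Python, from rig import ctrl gives the robot as it stands.
- The arm moves only by the tool arm_command, never from a script. Its argument "plan" is a list of rows, each a list of 5 numbers: the shift along the tool's x, y, z in m, then the turn about the tool's x in rad, then the opening, from 0 (shut) to 1 (fully open). A call has 1 to 12 rows; each row shifts and turns the commanded pose from where the row before left it, along the tool's axes as they then stand; what a row does not reach is not made up. A row lasts 1/8 s, in which the tool goes at most 62.5 mm and 10.7 degrees, less where a joint would pass 70% of its speed; a pose out of reach is approached as far as the arm can. A call with a gripper value outside its range is refused whole. The fingers move at their own pace and stop on an object; "squeeze" is the grip in N (left out, the last holds). Time passes only in rows, so rows that do not move let the fingers close. It gives the time, the measured TCP pose, the force and the opening at its end, in the units of the state.
- ctrl.sense(): the state, without advancing time (a new reading comes with each control period).
- ctrl.capture(name): name is "scene" or "side" or "wrist"; returns a dict with "color" (400x640x3 uint8, red, green, blue), "fx", "fy", "cx", "cy" (pixels), "xyz" and "orientation" of the camera in the world; the wrist camera has in their place "hand_eye" (4x4, takes a point from camera to tool coordinates, whose origin is the TCP and whose axes are the tool frame's). Camera axes: x right, y up, looking along -z (the intrinsics and any distortion apply to the point x, -y, -z); pixel columns grow to the right and rows downward; lengths in mm; the calibration is good to about 2 mm. A picture is of the moment at which its call begins: read the wrist's pose just before it. There is no depth.
- ctrl.finish_job(): hands the job in, once; it reports no verdict.
Trained networks look in the newest picture that a camera, given by its name, has taken for a name from the list of things; names that differ only in an ending like _2 or _b are one class to them, and where a whole thing is asked for, a point or a joint stands for the part that bears it (a point fixed in the world has none). Each returns a list of dicts, best first, with "score" (0 to 1); they miss things now and then, are a little off and sometimes report something else, mostly with a low value. They report only what shows in the picture. A call takes as long as a camera call. They do not tell look-alikes from the thing itself.
- ctrl.spot_in(camera, query): "uv" ([column, row] in pixels, amid what is visible of it).
- ctrl.regions_of(camera, query): "mask" (400x640 bool, what is visible of it) and "uv" ([column, row] in pixels, amid what is visible of it).
- ctrl.place_of(camera, query): "uv" ([column, row] in pixels: a listed point, or the origin of a listed thing).
The state is a dict: "time_s": time; "joints": joint angles; "dq": joint speeds; "tau": joint torques, N m; "eef_pos": TCP position; "ee_rot": TCP orientation; "force": force on the tool from outside, world axes, zero at the start; "wrist_torque": the same for the moment, N m; "grip_width": opening from 0.0 (shut) to 1.0 (fully open).
Only numpy, scipy, OpenCV 4.12 (cv2) and the standard library are available. Lean on these libraries where they do the work, as an engineer would, in place of code of your own. Each camera call takes 0.05 s, during which the arm holds its last target.

### The job

The latch of the dust collector is worn out and its door hangs ajar. Take the wooden wedge from the bench, push the door fully shut with it and tap it in under the handle half of the door's lower edge until it jams snugly and keeps the door shut by itself. Do it gently: a wedge driven in hard strains the hinges; leave the other things on the bench alone.

Things in the scene. Friction and masses are not known exactly. Their poses are not given: they have to be found in the camera images.
- cabinet: Grey sheet-steel dust collector, 260 wide, 200 deep, 200 high, fixed on the bench on four feet (22 high, 22 across, at x = +-80, y = +-115; clear space between them). Origin: centre of its footprint on the bench. Its front faces -x, y runs along its width, z is up. The door covers the whole front; hinge at x = -108, y = +134, free edge with handle at y = -130; the handle half is y < 0.
- door_foot (a point): Fixed point on the bench under the outer face of the shut door, in its handle half (x = -116, y = -55 of the cabinet, same axes). The door is a steel panel 260 wide, 16 thick, 182 high. The gap from bench to its lower edge is 7 to 17 mm: the hinges are height-adjustable, so it differs every time and is not reported. The hinges are stiff and stand about 20 N of lift.
- door (a joint): Swing angle of the door, rad: 0 is fully shut, growing as the free edge swings out to the front. The swollen rubber seal pushes it ajar: alone it rests at 0.28 to 0.42 and, pushed shut and let go, swings out again. Holding it shut at the handle takes about 0.6 N. Steel bow handle 26 proud of the door, between 100 and 170 above the bench.
- wedge: Hardwood wedge lying flat on the bench, 170 long, 34 wide, 80 to 130 g. Origin: centre of its underside, z up. Tip at x = +85, 3 high; the top rises evenly to 28 high at x = -40 and is flat from there to the butt end at x = -85. Friction on bench and door is 0.5 to 0.7: jammed, it does not slip back, and each further mm it is driven adds about 2 N between it and the door.
- jig: Bystander: beech block 75 x 115 x 22 with a small steel clamp on top, 56 high in all. Origin: centre of its underside.
- temple_a: Bystander: brown acetate spectacle temple, a flat bent bar about 150 x 10 x 5. Origin on its underside near the middle.
- temple_b: Bystander: a second temple like the first.
Mind the look-alikes: they are no part of the job. What is shaped like the wedge but orange is not meant.

How it is judged (in metres and radians):
At the end, for the whole second after the job is handed in: The door is shut (swing under 0.03 rad) and stays so; the wedge, let go, at rest and flat on the bench (within 0.1 rad), is jammed under the handle half of the door (its centre at y < 0 of the cabinet) and still bears on the door with more than 5 N (value of joint door below 0.03 rad and contact force between wedge and cabinet above 5 N and y of wedge in the frame of cabinet below 0 m and angle between wedge's own z axis and vertical below 0.1 rad and linear speed of wedge below 0.01 m/s); the robot touches nothing.
It fails at once if the wedge is forced: it bears on the dust collector's door with more than 22 N (contact force between wedge and cabinet above 22 N).
It fails at once if the jig block is shifted by more than 15 mm (distance of jig from where it was at the start of the episode above 0.015 m).
It fails at once if a temple is shifted by more than 15 mm (distance of any of temple_a, temple_b from where it was at the start of the episode above 0.015 m).
It also fails if it takes over 64 s, if anything falls off the work surface, if the arm or the gripper's body presses on something with over 40 N, if the wrist force passes 120 N, or if a joint passes its speed limit or range.

## Working session

There is one attempt and no reset: what is moved stays moved. The work goes in short steps, Python scripts to look and compute and a tool call to move; the robot and the scene stay as the last step left them, time stands still between calls to the robot, and variables do not carry over. Pictures are saved under pics/ and viewed, and the job is handed in when it is done.

Besides the shell and the picture viewer there is one more tool, called after "Emit:" by a JSON object that holds its "name" and its "arguments", one argument or row to a line. arm_command: Moves the arm, as the interface text tells. Its arguments: {"type":"object","properties":{"plan":{"type":"array"},"squeeze":{"type":"number"}},"required":["plan"]}

```bash
ls; mkdir -p pics; python3 - <<'E'
from rig import ctrl
import cv2
s=ctrl.sense(); print(s)
for n in ("scene","side","wrist"):
    c=ctrl.capture(n); cv2.imwrite(f"pics/{n}0.png",c["color"][:,:,::-1]); print(n,{k:v for k,v in c.items() if k!="color"})
    for q in ("wedge","cabinet","door_foot","jig","temple_a","door"):
        try: print(q,[(round(float(r["score"]),2),[round(float(x)) for x in r["uv"]]) for r in ctrl.place_of(n,q)])
        except Exception as e: print(q,e)
E
```

```text
pics
{'time_s': 0.0, 'joints': array([ 8.80608081e-01,  3.13467353e-01,  1.49846507e+00,  2.05541197e-06,
        1.33103365e+00, -2.23440767e-01]), 'dq': array([5.61647894e-04, 9.04553745e-04, 5.11424318e-04, 1.87259165e-03,
       5.90216844e-05, 2.15942019e-04]), 'tau': array([-3.48980184e-04, -4.12270439e+01, -2.59745514e+01, -2.04782705e-04,
        4.12602240e-03, -2.01746980e-05]), 'eef_pos': array([236.06115007, 468.57511935, 196.21570993]), 'ee_rot': array([ 0.68772331,  0.16309096,  0.68815295, -0.16396191]), 'force': array([ 0.35495506, -0.2483823 , -0.27909681]), 'wrist_torque': array([-0.00807188,  0.00946526,  0.03560835]), 'grip_width': 1.0011602954091103}
scene {'fx': 467.96875418514196, 'fy': 467.96875418514196, 'cx': 312.36855929021783, 'cy': 199.27060481027635, 'xyz': array([1479.10896503,  311.21627251,  837.4936908 ]), 'orientation': array([0.5683339 , 0.26853624, 0.32566037, 0.70627912])}
wedge [(0.9, [369, 260]), (0.73, [319, 170]), (0.66, [391, 165]), (0.58, [341, 208])]
cabinet [(0.83, [189, 203])]
door_foot []
jig [(0.75, [268, 276])]
temple_a [(0.68, [424, 
[... 523 characters left out ...]
])]
door it knows: cabinet, door_foot, jig, temple, wedge
wrist {'fx': 322.24383634778735, 'fy': 322.24383634778735, 'cx': 316.03539052663996, 'cy': 200.328753833243, 'hand_eye': array([[ 7.09698318e-04,  3.22252591e-01, -9.46653455e-01,
        -1.76149967e+02],
       [ 9.99999598e-01, -7.47293546e-04,  4.95303481e-04,
        -4.53869458e-01],
       [-5.47815188e-04, -9.46653426e-01, -3.22252991e-01,
        -8.29578465e+01],
       [ 0.00000000e+00,  0.00000000e+00,  0.00000000e+00,
         1.00000000e+00]])}
wedge [(0.58, [235, 266])]
cabinet [(0.48, [426, 365])]
door_foot []
jig []
temple_a [(0.91, [369, 351]), (0.51, [429, 364])]
door it knows: cabinet, door_foot, jig, temple, wedge
```

View pics/scene0.png

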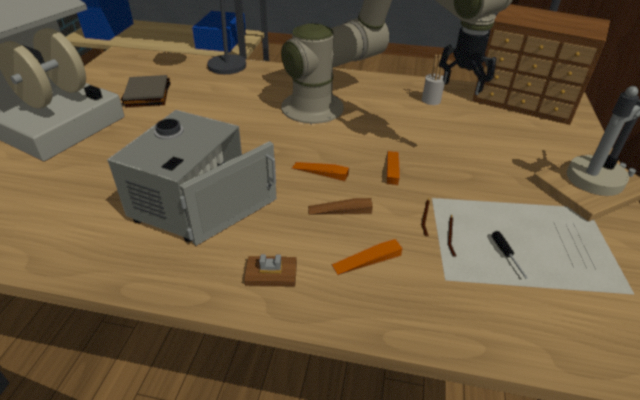

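View pics/side0.png

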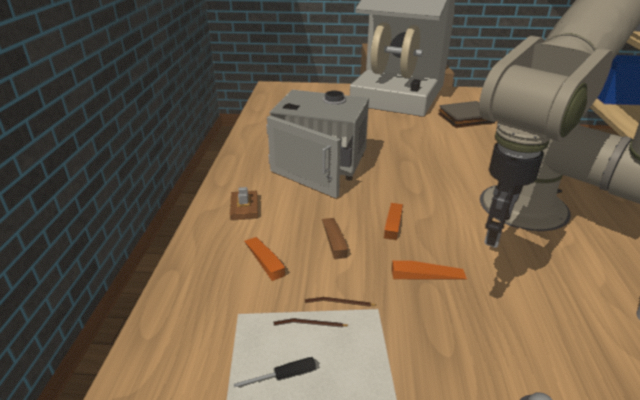

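View pics/wrist0.png

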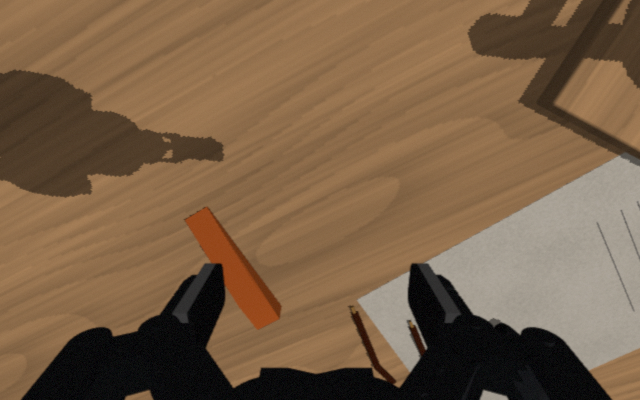

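```bash
python3 - <<'E'
import cv2
a=cv2.imread("pics/scene0.png"); 
cv2.imwrite("pics/scz.png",cv2.resize(a[100:300,100:300+0],None,fx=3,fy=3,interpolation=cv2.INTER_CUBIC)[:600,:])
cv2.imwrite("pics/scw.png",cv2.resize(a[140:300,240:440],None,fx=3.75,fy=3.75,interpolation=cv2.INTER_CUBIC)[:600,:])
b=cv2.imread("pics/side0.png"); 
cv2.imwrite("pics/siz.png",cv2.resize(b[80:280,220:420],None,fx=3,fy=3,interpolation=cv2.INTER_CUBIC))
E
```

```text
(no output)
```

View pics/scz.png

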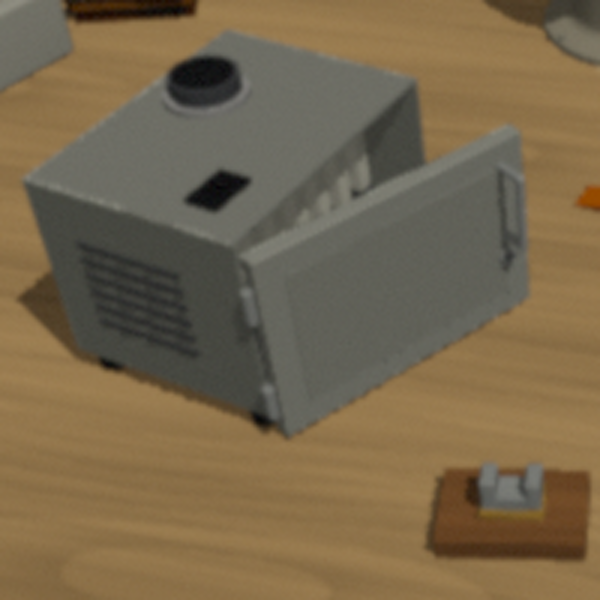

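View pics/scw.png

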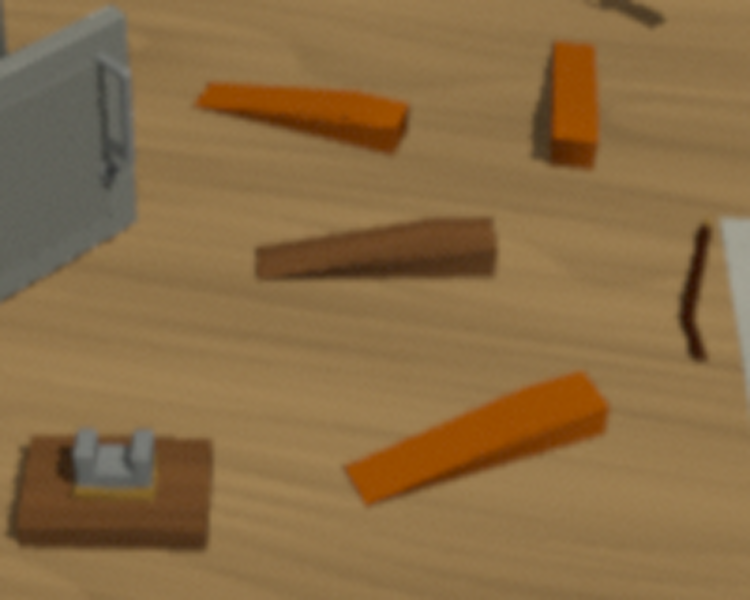

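View pics/siz.png

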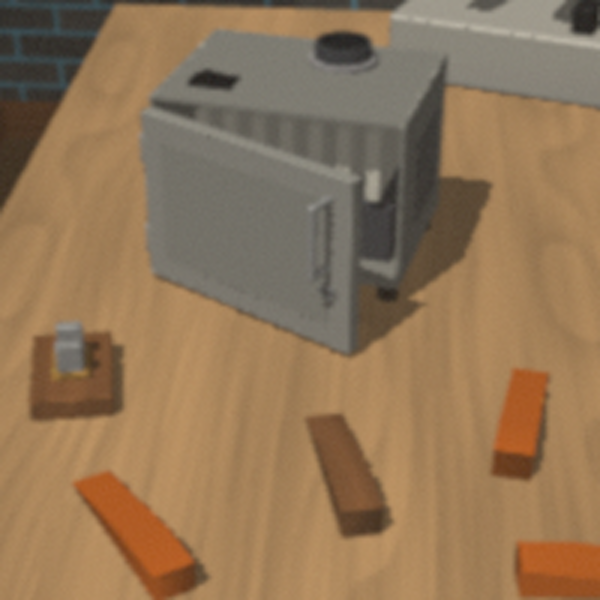

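```bash
cat > h.py <<'E'
import numpy as np, cv2
from scipy.spatial.transform import Rotation as R
from scipy.optimize import least_squares
def rot(q): return R.from_quat([q[1],q[2],q[3],q[0]]).as_matrix()
CAM=dict(scene=(467.96875,312.3686,199.2706,[1479.109,311.2163,837.4937],[0.5683339,0.26853624,0.32566037,0.70627912]),
 side=(469.09845,321.8882,204.32495,[499.0228,1151.4915,735.9533],[-0.03069276,-0.01442648,0.47363348,0.88006884]))
def proj(n,P):
    f,cx,cy,t,q=CAM[n]; p=(np.atleast_2d(P)-t)@rot(q); d=-p[:,2]
    return np.c_[cx+f*p[:,0]/d, cy-f*p[:,1]/d]
def ray(n,uv,z):
    f,cx,cy,t,q=CAM[n]; d=rot(q)@np.array([(uv[0]-cx)/f,-(uv[1]-cy)/f,-1]); t=np.array(t)
    return t+d*(z-t[2])/d[2]
def wproj(s,c,P):
    H=c["hand_eye"]; T=rot(s["ee_rot"]); p=((np.atleast_2d(P)-s["eef_pos"])@T-H[:3,3])@H[:3,:3]
    d=-p[:,2]; return np.c_[c["cx"]+c["fx"]*p[:,0]/d, c["cy"]-c["fy"]*p[:,1]/d]
def Rz(a): c,s=np.cos(a),np.sin(a); return np.array([[c,-s,0],[s,c,0],[0,0,1]])
def place(p,P): return np.asarray(P,float)@Rz(p[2]).T+[p[0],p[1],0]
def door(th,P): # cab pts on shut door -> swung: free edge towards -x
    hp=np.array([-108,134,0]); return (np.asarray(P,float)-hp)@Rz(-th).T+hp
E
python3 - <<'E'
from h import *
roof=[[100,130,200],[-100,130,200],[-100,-130,200],[100,-130,200]]
s1=np.array([[26,180],[235,245],[415,82],[228,32]])/3+100-.33
s2=np.array([[215,30],[152,103],[402,128],[446,55]])/3+[220,80]-.33
d1=np.array([[290,436],[528,298],[518,130],[252,265]])/3+100-.33
d2=np.array([[155,275],[352,354],[357,180],[147,110]])/3+[220,80]-.33
print(ray("scene",s1[0],200),ray("scene",s1[1],200),ray("scene",s1[2],200))
def dp(th,g): return door(th,[[-116,130,g],[-116,-130,g],[-116,-130,g+182],[-116,130,g+182]])
def res(v,cams=("scene","side")):
    r=[]
    for n,s,d in (("scene",s1,d1),("side",s2,d2)):
        if n in cams: r+=[proj(n,place(v,roof))-s, proj(n,place(v,dp(v[3],v[4])))-d]
    return np.concatenate(r).ravel()
c=ray("scene",s1.mean(0),200)
for cams in (("scene","side"),("scene",),("side",)):
    o=least_squares(res,[c[0],c[1],-1.4,.35,12],loss="soft_l1",args=(cams,)); print(cams,o.x.round(3),o.cost)
    if len(cams)==2: v=o.x; print(res(v).reshape(-1,2).round(1).tolist())
w1=np.array([[257,279],[257,248],[495,276],[495,247],[493,218],[430,218]])/3.75+[240,140]-.37
w2=np.array([[307,417],[343,415],[343,514],[380,506],[345,534],[383,525]])/3+[220,80]-.33
# wedge: tip -y world; scene near side = +x world
def W(y): return y
def wr(v,cams=("scene","side")):
    r=[]
    # local +x -> world -y => local +y -> world +x (near scene cam)
    if "scene" in cams: r.append(proj("scene",place(v,[[85,17,0],[85,-17,3],[-85,17,0],[-85,17,28],[-85,-17,28],[-40,-17,28]]))-w1)
    # side: image left = +x world = local +y
    if "side" in cams: r.append(proj("side",place(v,[[85,17,3],[85,-17,3],[-85,17,28],[-85,-17,28],[-85,17,0],[-85,-17,0]]))-w2)
    return np.concatenate(r).ravel()
c=ray("scene",w1.mean(0),12)
for cams in (("scene","side"),("scene",),("side",)):
    o=least_squares(wr,[c[0],c[1],-1.4],loss="soft_l1",args=(cams,)); print(cams,o.x.round(3),o.cost)
    if len(cams)==2: print(wr(o.x).reshape(-1,2).round(1).tolist()); w=o.x
Ri=Rz(v[2]).T
print("wedge in cab",(Ri@[w[0]-v[0],w[1]-v[1],0]), w[2]-v[2])
print("foot",place(v,[[-116,-55,0]]),"jig",ray("scene",[268,276],0),ray("side",[242,213],0), [ray("scene",u,0) for u in ([424,220],[450,235])])
for n in CAM:print(proj(n,place(v,[[-116,-55,0]])))
np.save("v.npy",v);np.save("w.npy",w)
E
```

```text
[ 701.33750038 -337.38696425  200.        ] [ 742.05551424 -144.39117018  200.        ] [495.40399003 -90.50227827 200.        ]
('scene', 'side') [ 5.93710e+02 -2.15447e+02 -1.78300e+00  3.60000e-01  7.15500e+00] 9.9268152305074
[[-0.9, -0.6], [-0.3, -0.1], [1.1, -1.5], [0.1, -1.1], [0.1, 0.7], [-0.0, -0.9], [0.3, -0.4], [0.4, -0.1], [-0.1, -0.6], [-1.3, -2.6], [1.2, -0.8], [0.4, -0.9], [-1.6, -0.4], [0.0, -0.1], [-0.2, 0.5], [-2.5, 0.6]]
('scene',) [ 5.95804e+02 -2.14918e+02 -1.78300e+00  3.63000e-01  8.37800e+00] 2.55502501723657
('side',) [ 5.91177e+02 -2.09148e+02 -1.77100e+00  3.86000e-01  1.28610e+01] 5.383415741006697
('scene', 'side') [530.706 190.468  -1.331] 5.676966560177067
[[0.0, 0.2], [-0.3, -0.6], [-0.2, 0.3], [0.7, 0.1], [-0.3, -0.4], [-0.1, -0.2], [-0.3, -0.4], [-0.0, -1.0], [-0.1, -0.9], [1.5, 0.3], [-1.0, 1.5], [0.1, 2.9]]
('scene',) [531.008 190.691  -1.33 ] 0.6670149448682596
('side',) [530.615 189.565  -1.331] 4.91728817990453
wedge in cab [-383.51728145 -147.14173168    0.        ] 0.45224865449508056
foot [[564.3941723  -90.46078921   0.        ]] jig [ 7.97537599e+02  6.73540992e+01 -1.13686838e-13] [789.29674824  98.69552713   0.        ] [array([522.15680959, 416.28926211,   0.        ]), array([ 5.65166795e+02,  4.83172455e+02, -1.13686838e-13])]
[[236.54017935 202.74374846]]
[[327.13283482 181.29621246]]
```

```bash
python3 - <<'E'
from h import *
from rig import ctrl
s=ctrl.sense(); T=rot(s["ee_rot"]); print(T.round(3)); z=T[:,2]; az=np.arctan2(z[1],z[0]); print("tool z azimuth",az)
v,w=np.load("v.npy"),np.load("w.npy")
print(v,w)
for n,a in (("wedge tip dir",w[2]),("cab x",v[2])):
    d=(a-az+np.pi)%(2*np.pi)-np.pi; print(n,"turn tool z to it (world z ccw)",d,"opposite",(d+np.pi+np.pi)%(2*np.pi)-np.pi)
print("orange", ray("scene",[369,260],0),ray("scene",[319,170],0),ray("scene",[391,165],0))
for L in(-60,-65): print(L,place(w,[[L,0,0]]))
E
```

```text
[[-0.     0.45   0.893]
 [ 0.     0.893 -0.45 ]
 [-1.    -0.    -0.   ]]
tool z azimuth -0.46680834197592347
[ 5.93709596e+02 -2.15447212e+02 -1.78315667e+00  3.60183096e-01
  7.15490704e+00] [530.70632818 190.46753572  -1.33090801]
wedge tip dir turn tool z to it (world z ccw) -0.8640996717419518 opposite 2.277492981847841
cab x turn tool z to it (world z ccw) -1.3163483262370324 opposite 1.8252443273527605
orange [ 6.96339605e+02  2.90842515e+02 -1.13686838e-13] [365.95511841 100.60633649   0.        ] [292.0451763  309.94894963   0.        ]
-60 [[516.45067983 248.74940674   0.        ]]
-65 [[515.26270913 253.60622933   0.        ]]
```

Emit:
{"name": "arm_command", "arguments": {
  "plan": [
    [0,-0.0085,0.0434,0,0.7],
    [0,-0.0085,0.0434,0,0.7],
    [0,-0.0085,0.0434,0,0.7],
    [0,-0.0085,0.0434,0,0.7],
    [0,-0.0085,0.0434,0,0.7],
    [0,-0.0085,0.0434,0,0.7],
    [0,-0.0085,0.0434,0,0.7],
    [0,-0.0085,0.0434,0,0.7],
    [0.01,0,0,0.173,0.7],
    [0.01,0,0,0.173,0.7],
    [0.01,0,0,0.173,0.7],
    [0.01,0,0,0.173,0.7]
  ],
  "squeeze": 40
}}

```text
time_s: 2.4
eef_pos: [515.8, 251.8, 156.4]
ee_rot: [0.591, 0.389, 0.591, -0.389]
force: [0.2, 0.0, 0.1]
grip_width: 0.698
```

Emit:
{"name": "arm_command", "arguments": {
  "plan": [
    [0.01,0,0,0.172,0.7],
    [0,0,0,0,0.7],
    [0,0,0,0,0.7]
  ]
}}

```text
time_s: 2.78
eef_pos: [515.9, 251.9, 147.2]
ee_rot: [0.557, 0.436, 0.557, -0.435]
force: [0.6, -0.5, 0.6]
grip_width: 0.698
```

```bash
cat > look.py <<'E'
from h import *
from rig import ctrl
import sys
s=ctrl.sense(); c=ctrl.capture("wrist"); v,w=np.load("v.npy"),np.load("w.npy")
im=c["color"][:,:,::-1].copy(); cv2.imwrite(f"pics/{sys.argv[1]}_raw.png",im)
T=rot(s["ee_rot"]); print(s["time_s"],s["eef_pos"].round(1),s["force"].round(2),s["grip_width"]); print("tool x",T[:,0].round(3),"az",np.arctan2(T[1,2],T[0,2]).round(4))
for P in wproj(s,c,place(w,[[85,17,3],[85,-17,3],[-40,17,28],[-40,-17,28],[-85,17,28],[-85,-17,28]])):
    print("pw",P.round(1)); cv2.circle(im,tuple(int(x) for x in P),3,(0,255,0),1)
cv2.imwrite(f"pics/{sys.argv[1]}.png",im)
g=place(w,[[-62,0,0]])[0]-s["eef_pos"]; print("to grasp in tool",(T.T@g).round(1))
E
python3 look.py w1
```

```text
2.775 [515.9 251.9 147.2] [ 0.6  -0.47  0.57] 0.69823745163922
tool x [ 0.001  0.    -1.   ] az -1.3275
pw [330.  298.6]
pw [301.  298.5]
pw [333.4 205.4]
pw [298.5 205.3]
pw [334.4 159.7]
pw [297.8 159.6]
to grasp in tool [147.2  -0.3   1.2]
```

View pics/w1.png

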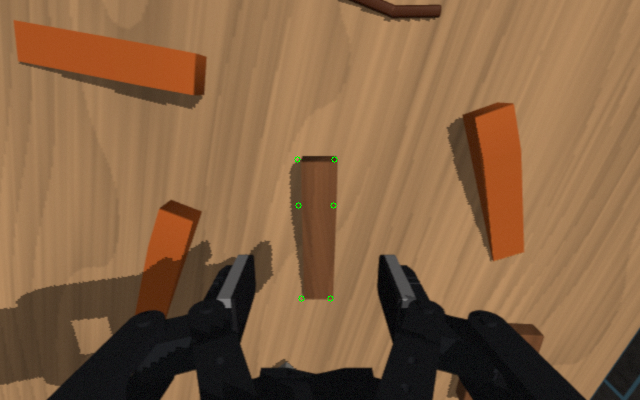

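Emit:
{"name": "arm_command", "arguments": {
  "plan": [
    [0.03,0.001,0,0,0.7],
    [0.03,0.001,0,0,0.7],
    [0.03,0,0,0,0.7],
    [0.03,0,0,0,0.7],
    [0.015,0,0,0,0.7],
    [0.007,0,0,0,0.7],
    [0,0,0,0,0.7],
    [0,0,0,0,0.7]
  ]
}}

```text
time_s: 3.82
eef_pos: [518.3, 252.5, 5.8]
ee_rot: [0.557, 0.437, 0.556, -0.436]
force: [-0.6, 0.0, -0.1]
grip_width: 0.699
```

```bash
python3 look.py w2
```

```text
3.825 [518.3 252.5   5.8] [-0.61  0.   -0.06] 0.6986365547837011
tool x [ 0.002  0.    -1.   ] az -1.3305
pw [335.3 412.8]
pw [290.3 412.9]
pw [342.4 290.8]
pw [281.4 290.8]
pw [344.8 215.7]
pw [278.5 215.7]
to grasp in tool [ 5.8 -2.7  1.2]
```

View pics/w2.png

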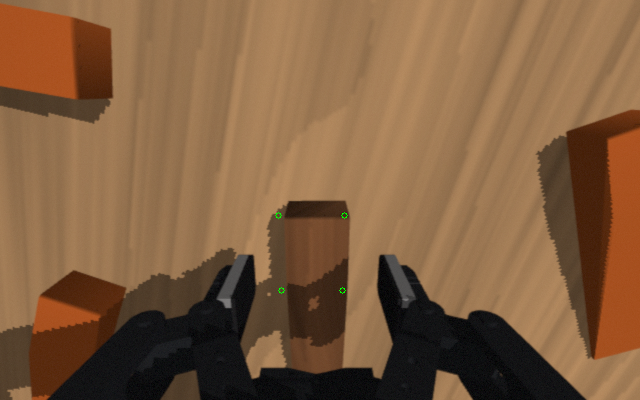

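Emit:
{"name": "arm_command", "arguments": {
  "plan": [
    [0,0,0,0,0],
    [0,0,0,0,0],
    [0,0,0,0,0],
    [0,0,0,0,0],
    [0,0,0,0,0],
    [0,0,0,0,0]
  ],
  "squeeze": 60
}}

```text
time_s: 4.62
eef_pos: [517.7, 252.3, 4.8]
ee_rot: [0.556, 0.437, 0.556, -0.437]
force: [0.2, 0.6, 0.0]
grip_width: 0.002
```

```bash
python3 look.py w3
```

```text
4.625 [517.7 252.3   4.8] [0.16 0.6  0.03] 0.0016027965613615626
tool x [-0.  0. -1.] az -1.3308
pw [336.2 414.1]
pw [291.1 414. ]
pw [343.6 291.8]
pw [282.4 291.8]
pw [346.1 216.4]
pw [279.4 216.4]
to grasp in tool [ 4.8 -2.   1.2]
```

View pics/w3.png

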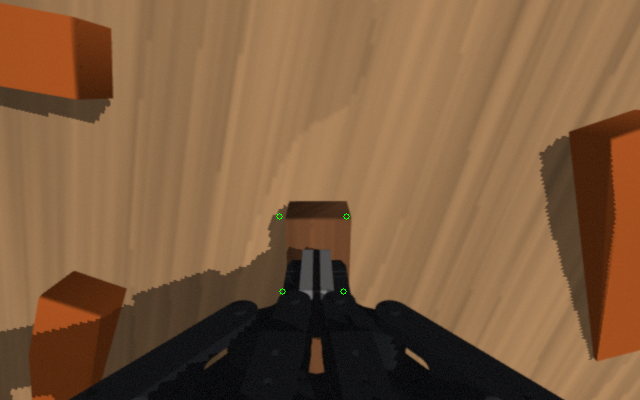

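```bash
python3 - <<'E'
from h import *
from rig import ctrl
s=ctrl.sense(); c=ctrl.capture("wrist"); T=rot(s["ee_rot"])
for d in (0,-19,-40,-76): print(d,wproj(s,c,s["eef_pos"]+T[:,0]*d))
ims=[]
for n in ("scene","side"):
    a=ctrl.capture(n)["color"][:,:,::-1].copy(); p=proj(n,s["eef_pos"])[0]; print(n,p)
    x,y=int(p[0]),int(p[1]); 
    z=a[max(0,y-70):y+55,max(0,x-70):x+70]; ims.append(cv2.resize(z,(560,500),interpolation=cv2.INTER_CUBIC)[:, :400] if 0 else cv2.resize(z,(400,357),interpolation=cv2.INTER_CUBIC))
cv2.imwrite("pics/both4.png",np.hstack(ims))
E
```

```text
0 [[316.62623074 235.88714786]]
-19 [[316.69844746 250.7903853 ]]
-40 [[316.79770271 271.2735157 ]]
-76 [[317.04347002 321.99208042]]
scene [362.82850419 208.58730158]
side [337.98387464 251.28441089]
```

View pics/both4.png

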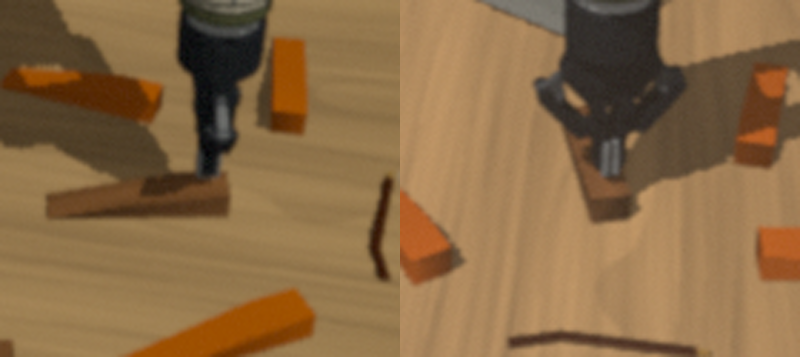

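Emit:
{"name": "arm_command", "arguments": {
  "plan": [
    [-0.01,0,0,0,0.7],
    [0,0,0,0,0.7],
    [0,0,0,0,0.7],
    [0,0,0,0,0.7],
    [0.006,0,0,0,0.7],
    [0,0,0,0,0.7]
  ]
}}

```text
time_s: 5.58
eef_pos: [517.2, 252.2, 8.0]
ee_rot: [0.556, 0.436, 0.557, -0.437]
force: [-0.5, -0.4, -0.0]
grip_width: 0.696
```

```bash
python3 - <<'E'
from h import *
from rig import ctrl
s=ctrl.sense(); print(s["eef_pos"],s["force"],s["grip_width"])
ims=[]
for n in ("scene","side"):
    a=ctrl.capture(n)["color"][:,:,::-1].copy(); p=proj(n,s["eef_pos"])[0]
    x,y=int(p[0]),int(p[1]); cv2.circle(a,(x,y),1,(0,255,0),-1)
    z=a[max(0,y-60):y+40,max(0,x-50):x+50]; ims.append(cv2.resize(z,(400,400),interpolation=cv2.INTER_CUBIC))
cv2.imwrite("pics/both5.png",np.hstack(ims))
E
```

```text
[517.2284329  252.17459898   8.04359539] [-0.47352321 -0.36912089 -0.01701916] 0.6964428626377336
```

View pics/both5.png

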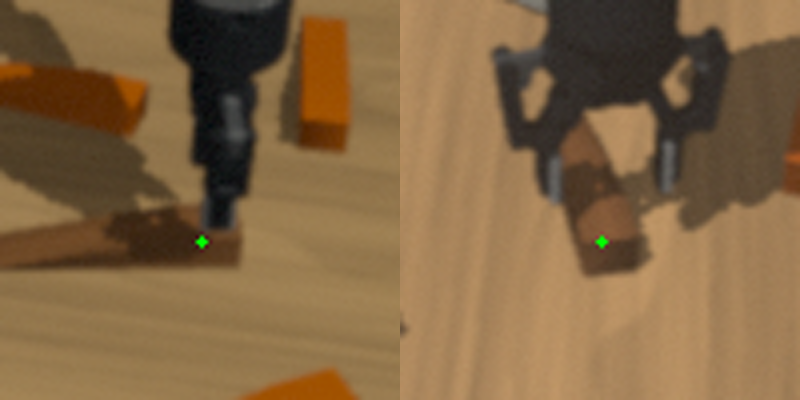

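```bash
python3 - <<'E'
from h import *
p0=np.array([517.7,252.3,4.8])
f=lambda P:np.r_[proj("scene",P)[0]-proj("scene",p0)[0]-[2.8,-7.7],proj("side",P)[0]-proj("side",p0)[0]-[4.2,-7.7]]
o=least_squares(f,p0);print(o.x,o.fun)
E
```

```text
[509.31084692 255.62227667  29.34448746] [-0.44699669 -1.01333769 -0.56180613  0.82667554]
```

Emit:
{"name": "arm_command", "arguments": {
  "plan": [
    [0.005,0,0,0,0.7],
    [0.005,0,0,0,0.7],
    [0.004,0,0,0,0.7],
    [0,0,0,0,0.7],
    [0,0,0,0,0.7]
  ]
}}

```text
time_s: 6.3
eef_pos: [517.8, 252.4, -5.1]
ee_rot: [0.556, 0.437, 0.556, -0.436]
force: [-0.6, 0.4, 1.0]
grip_width: 0.697
```

```bash
cat > both.py <<'E'
from h import *
from rig import ctrl
import sys
s=ctrl.sense(); print(s["time_s"],s["eef_pos"].round(1),s["force"].round(2),s["grip_width"])
ims=[]
for n in ("scene","side"):
    a=ctrl.capture(n)["color"][:,:,::-1].copy(); cv2.imwrite(f"pics/{sys.argv[1]}_{n}.png",a); p=proj(n,s["eef_pos"])[0]
    x,y=int(p[0]),int(p[1]); 
    z=a[max(0,y-60):y+40,max(0,x-50):x+50]; ims.append(cv2.resize(z,(400,400),interpolation=cv2.INTER_CUBIC))
cv2.imwrite(f"pics/{sys.argv[1]}.png",np.hstack(ims))
E
python3 both.py both6
```

```text
6.3 [517.8 252.4  -5.1] [-0.56  0.41  1.02] 0.6974550152191121
```

View pics/both6.png

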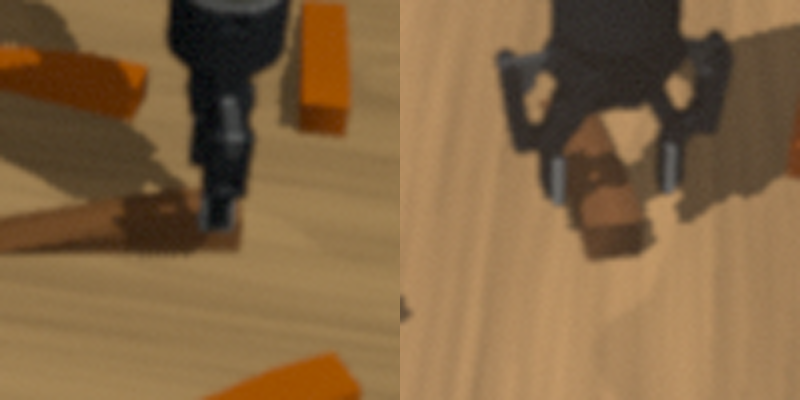

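Emit:
{"name": "arm_command", "arguments": {
  "plan": [
    [0.004,0,0,0,0.7],
    [0.004,0,0,0,0.7],
    [0.003,0,0,0,0.7],
    [0,0,0,0,0.7],
    [0,0,0,0,0.7]
  ]
}}

```text
time_s: 7.02
eef_pos: [517.7, 252.4, -16.1]
ee_rot: [0.556, 0.437, 0.556, -0.437]
force: [-0.1, -0.0, -0.2]
grip_width: 0.703
```

```bash
python3 both.py both7
```

```text
7.025 [517.7 252.4 -16.1] [-0.1  -0.04 -0.18] 0.7025477596257612
```

View pics/both7.png

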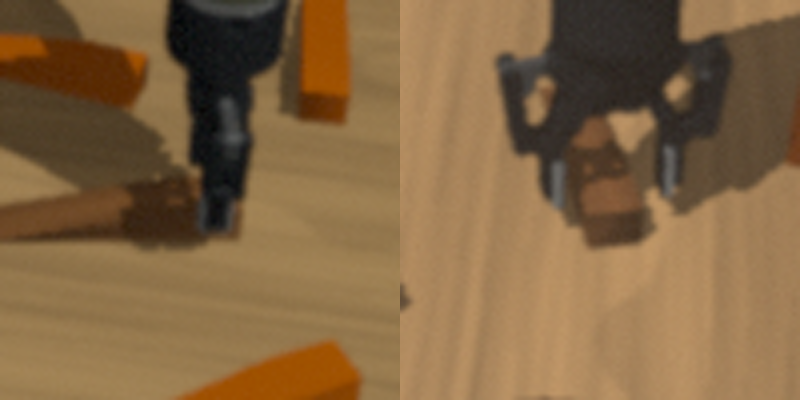

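Fingers now reach beside the wedge (near the butt). Close.

Emit:
{"name": "arm_command", "arguments": {
  "plan": [
    [0,0,0,0,0.4],
    [0,0,0,0,0.2],
    [0,0,0,0,0.2],
    [0,0,0,0,0.2],
    [0,0,0,0,0.2],
    [0,0,0,0,0.2]
  ],
  "squeeze": 50
}}

```text
time_s: 7.88
eef_pos: [518.0, 252.4, -15.8]
ee_rot: [0.556, 0.437, 0.556, -0.436]
force: [-0.0, 0.0, 5.1]
grip_width: 0.38
```

```bash
python3 both.py both8; python3 look.py w8
```

```text
7.875 [518.  252.4 -15.8] [-0.02  0.03  5.14] 0.3795647137870607
7.975 [518.  252.4 -15.8] [-0.35  0.03  6.29] 0.38216576263411023
tool x [ 0.001  0.    -1.   ] az -1.3308
pw [337.6 442.3]
pw [288.5 442.3]
pw [346.4 316.5]
pw [277.7 316.5]
pw [349.5 233.3]
pw [273.9 233.3]
to grasp in tool [-15.8  -2.3   1.2]
```

View pics/both8.png

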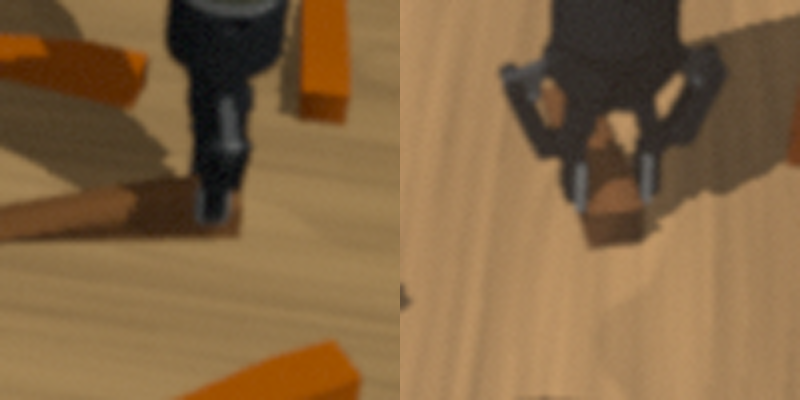

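View pics/w8.png

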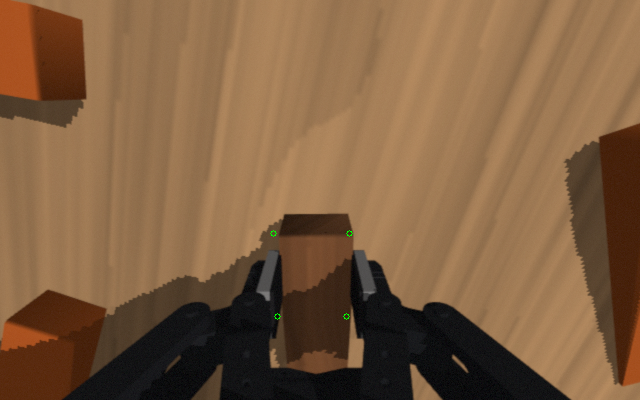

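```bash
python3 - <<'E'
from h import *
from rig import ctrl
v=np.load("v.npy"); s=ctrl.sense(); T=rot(s["ee_rot"])
for X in (-363,-250,-205):
  P=place(v,[[X,-60,0]])[0]; d=P-s["eef_pos"]; print(X,P, "tool",(T.T@d).round(1))
az=np.arctan2(T[1,2],T[0,2]); print("turn",az-v[2])
E
```

```text
-363 [611.56613909 152.0444799    0.        ] tool [-15.8  67.1 119.7]
-250 [587.74937725  41.58289447   0.        ] tool [-15.8  17.7 221.4]
-205 [578.26482607  -2.40623247   0.        ] tool [-15.8  -2.  261.8]
turn 0.4523526548009993
```

Emit:
{"name": "arm_command", "arguments": {
  "plan": [
    [-0.015,0,0,0,0.2],
    [-0.025,0,0,0,0.2],
    [0,0.0168,0.03,0,0.2],
    [0,0.0168,0.03,0,0.2],
    [0,0.0168,0.03,0,0.2],
    [0,0.0167,0.0297,0,0.2],
    [0,0,0,0.113,0.2],
    [0,0,0,0.113,0.2],
    [0,0,0,0.113,0.2],
    [0,0,0,0.113,0.2],
    [0,0,0,0,0.2],
    [0,0,0,0,0.2]
  ]
}}

```text
time_s: 9.52
eef_pos: [611.2, 152.0, 24.0]
ee_rot: [-0.445, -0.55, -0.445, 0.55]
force: [0.1, 0.9, -0.5]
grip_width: 0.381
```

```bash
cat >> both.py <<'E'
b=cv2.imread(f"pics/{sys.argv[1]}_scene.png")[90:290,100:400]; c=cv2.imread(f"pics/{sys.argv[1]}_side.png")[80:280,220:420]
cv2.imwrite(f"pics/{sys.argv[1]}m.png",np.hstack([cv2.resize(b,None,fx=1.6,fy=1.6,interpolation=cv2.INTER_CUBIC),cv2.resize(c,None,fx=1.6,fy=1.6,interpolation=cv2.INTER_CUBIC)]))
T=rot(s["ee_rot"]); v=np.load("v.npy"); print("az",np.arctan2(T[1,2],T[0,2]).round(4),"cab yaw",v[2].round(4),"TCP in cab",(Rz(v[2]).T@(s["eef_pos"]-[v[0],v[1],0])).round(1))
E
python3 both.py b9
```

```text
9.525 [611.2 152.   24. ] [ 0.09  0.87 -0.47] 0.38128505238173516
az -1.7806 cab yaw -1.7832 TCP in cab [-362.9  -60.3   24. ]
```

View pics/b9m.png

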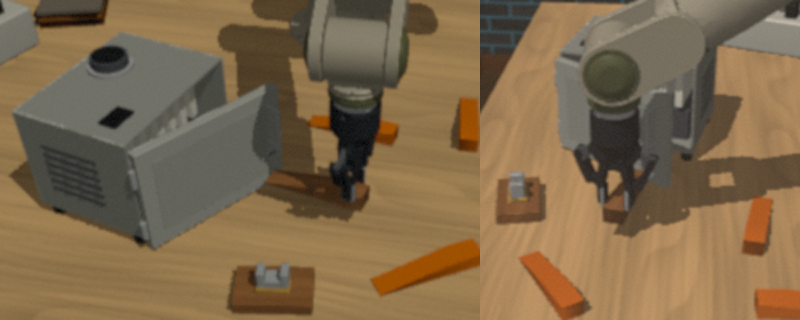

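Emit:
{"name": "arm_command", "arguments": {
  "plan": [
    [0.018,0,0,0,0.2],
    [0.018,0,0,0,0.2],
    [0.002,0,0,0.0026,0.2],
    [0,0,0,0,0.2],
    [0,0,0,0,0.2]
  ]
}}

```text
time_s: 10.25
eef_pos: [611.4, 152.0, -14.0]
ee_rot: [0.444, 0.551, 0.444, -0.551]
force: [-0.2, -0.1, -0.4]
grip_width: 0.38
```

```bash
python3 both.py b10; python3 look.py w10
```

```text
10.25 [611.4 152.  -14. ] [-0.18 -0.12 -0.42] 0.3801661103665992
az -1.7853 cab yaw -1.7832 TCP in cab [-363.   -60.2  -14. ]
10.35 [611.4 152.  -13.9] [-1.05  0.11 -0.89] 0.37790733256811915
tool x [ 0.  0. -1.] az -1.7853
pw [258.7 321.7]
pw [210.2 341.8]
pw [100.  138.1]
pw [ 36.  173.3]
pw [23.5 28.4]
pw [-44.4  71.5]
to grasp in tool [ -14.  -114.2  -76.1]
```

View pics/b10m.png

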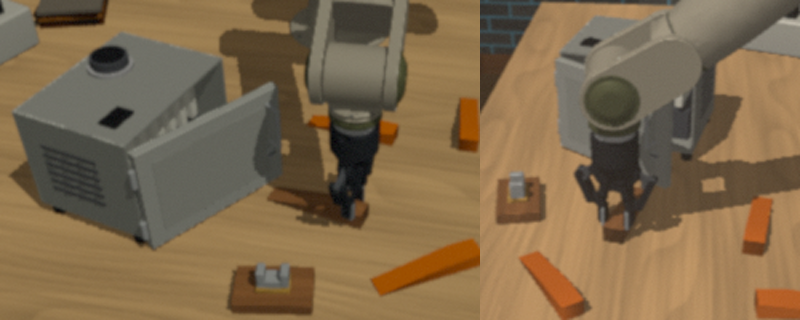

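View pics/w10_raw.png

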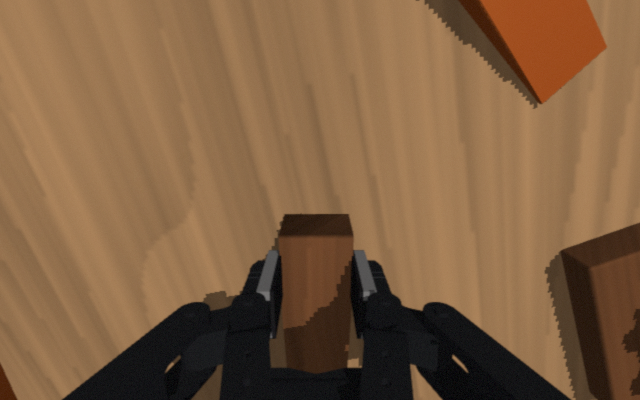

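Emit:
{"name": "arm_command", "arguments": {
  "plan": [
    [0.001,0,0,0,0.2],
    [0.001,0,0,0,0.2],
    [0,0,0,0,0.2],
    [0,0,0,0,0.2]
  ]
}}

```text
time_s: 10.9
eef_pos: [611.3, 152.0, -16.2]
ee_rot: [-0.444, -0.551, -0.444, 0.551]
force: [0.0, -0.9, -0.9]
grip_width: 0.382
```

Emit:
{"name": "arm_command", "arguments": {
  "plan": [
    [0.0005,0,0,0,0.2],
    [0,0,0,0,0.2],
    [0,0,0,0,0.2]
  ]
}}

```text
time_s: 11.28
eef_pos: [611.4, 152.0, -16.4]
ee_rot: [0.444, 0.551, 0.444, -0.551]
force: [-3.5, 0.6, 4.4]
grip_width: 0.377
```

Emit:
{"name": "arm_command", "arguments": {
  "plan": [
    [0.0005,0,0,0,0.2],
    [0,0,0,0,0.2],
    [0,0,0,0,0.2]
  ]
}}

```text
time_s: 11.65
eef_pos: [611.4, 152.0, -16.5]
ee_rot: [0.444, 0.551, 0.444, -0.551]
force: [-2.8, -0.6, 9.2]
grip_width: 0.379
```

Emit:
{"name": "arm_command", "arguments": {
  "plan": [
    [-0.0005,0,0,0,0.2],
    [0,0,0.006,0,0.2],
    [0,0,0.01,0,0.2],
    [0,0,0.01,0,0.2],
    [0,0,0.01,0,0.2],
    [0,0,0.01,0,0.2],
    [0,0,0.01,0,0.2],
    [0,0,0.01,0,0.2],
    [0,0,0.006,0,0.2],
    [0,0,0,0,0.2],
    [0,0,0,0,0.2]
  ]
}}

```text
time_s: 13.02
eef_pos: [595.9, 80.5, -16.4]
ee_rot: [-0.444, -0.551, -0.443, 0.551]
force: [-1.3, -0.1, 6.3]
grip_width: 0.379
```

```bash
python3 both.py b11
```

```text
13.025 [595.9  80.5 -16.4] [-1.29 -0.11  6.26] 0.37887675088232575
az -1.786 cab yaw -1.7832 TCP in cab [-289.8  -60.2  -16.4]
```

View pics/b11m.png

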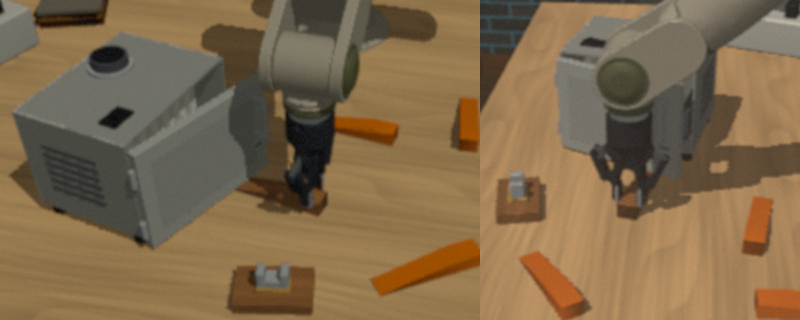

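Emit:
{"name": "arm_command", "arguments": {
  "plan": [
    [-0.0003,0,0.006,0,0.2],
    [0,0,0.006,0,0.2],
    [0,0,0.006,0,0.2],
    [0,0,0.005,0,0.2],
    [0,0,0.005,0,0.2],
    [0,0,0,0,0.2],
    [0,0,0,0,0.2]
  ]
}}

```text
time_s: 14.0
eef_pos: [589.8, 53.5, -16.4]
ee_rot: [-0.444, -0.55, -0.443, 0.551]
force: [-0.8, -1.6, 5.3]
grip_width: 0.381
```

```bash
python3 both.py b12
```

```text
14.0 [589.8  53.5 -16.4] [-0.82 -1.57  5.28] 0.3805994708103621
az -1.7853 cab yaw -1.7832 TCP in cab [-262.1  -60.5  -16.4]
```

View pics/b12m.png

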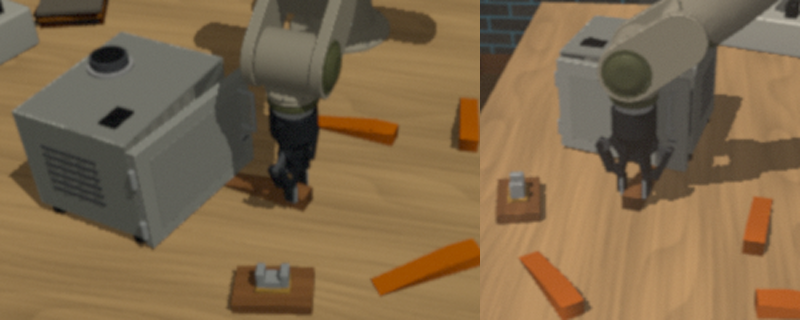

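Emit:
{"name": "arm_command", "arguments": {
  "plan": [
    [0,0,0.003,0,0.2],
    [0,0,0.003,0,0.2],
    [0,0,0.002,0,0.2],
    [0,0,0.002,0,0.2],
    [0,0,0,0,0.2]
  ]
}}

```text
time_s: 14.72
eef_pos: [587.8, 44.5, -16.4]
ee_rot: [-0.444, -0.551, -0.444, 0.551]
force: [-0.9, 4.1, 4.2]
grip_width: 0.378
```

```bash
python3 both.py b13
```

```text
14.725 [587.8  44.5 -16.4] [-0.94  4.07  4.19] 0.3780161840989053
az -1.7853 cab yaw -1.7832 TCP in cab [-252.9  -60.6  -16.4]
```

View pics/b13m.png

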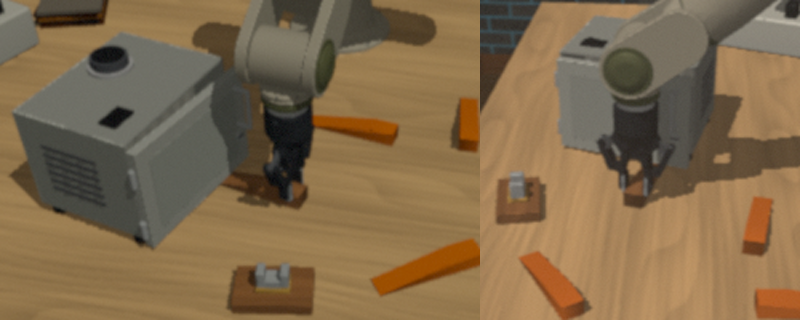

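```bash
cat > ang.py <<'E'
from h import *
import sys
v=np.load("v.npy"); a=cv2.imread(f"pics/{sys.argv[1]}_scene.png")
ox,oy=170,95
z=cv2.resize(a[oy:oy+120,ox:ox+120],(600,600),interpolation=cv2.INTER_CUBIC)
for th in (0,0.05,.1,.15,.2):
    p=(proj("scene",place(v,door(th,[[-116,-130,9+182],[-116,-130,9]])))-[ox,oy])*5
    print(th,p.round(0).tolist())
    for q in p: cv2.circle(z,(int(q[0]),int(q[1])),3,(0,int(255-th*1000),int(th*1200)),-1)
cv2.imwrite(f"pics/{sys.argv[1]}a.png",z)
E
python3 ang.py b13
```

```text
0 [[373.0, 174.0], [400.0, 449.0]]
0.05 [[395.0, 181.0], [420.0, 456.0]]
0.1 [[416.0, 188.0], [439.0, 463.0]]
0.15 [[436.0, 195.0], [457.0, 472.0]]
0.2 [[455.0, 204.0], [475.0, 480.0]]
```

View pics/b13a.png

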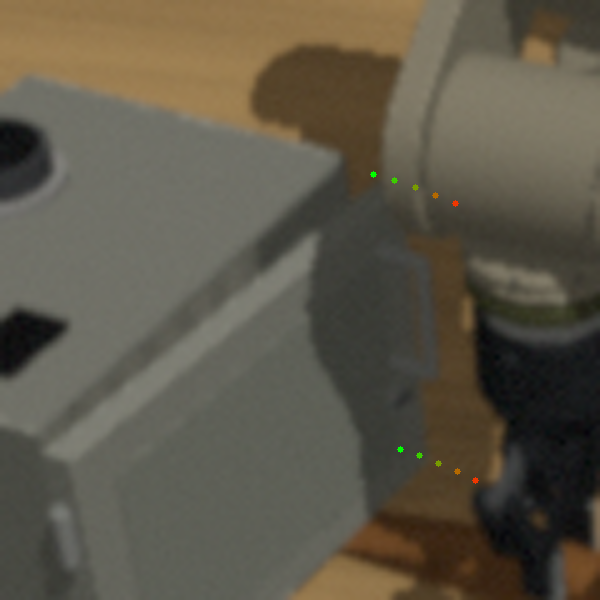

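Emit:
{"name": "arm_command", "arguments": {
  "plan": [
    [0,0,0.002,0,0.2],
    [0,0,0.002,0,0.2],
    [0,0,0.002,0,0.2],
    [0,0,0,0,0.2]
  ]
}}

```text
time_s: 15.32
eef_pos: [586.6, 38.6, -16.4]
ee_rot: [0.444, 0.551, 0.444, -0.551]
force: [-0.4, 3.5, 4.0]
grip_width: 0.379
```

Emit:
{"name": "arm_command", "arguments": {
  "plan": [
    [0,0,0.002,0,0.2],
    [0,0,0,0,0.2]
  ]
}}

```text
time_s: 15.58
eef_pos: [586.2, 36.7, -16.4]
ee_rot: [-0.444, -0.551, -0.444, 0.551]
force: [-0.1, 4.2, 4.2]
grip_width: 0.375
```

```bash
python3 both.py b14; python3 ang.py b14 >/dev/null
```

```text
15.575 [586.2  36.7 -16.4] [-0.08  4.18  4.22] 0.37526259252710514
az -1.7854 cab yaw -1.7832 TCP in cab [-244.9  -60.5  -16.4]
```

View pics/b14a.png

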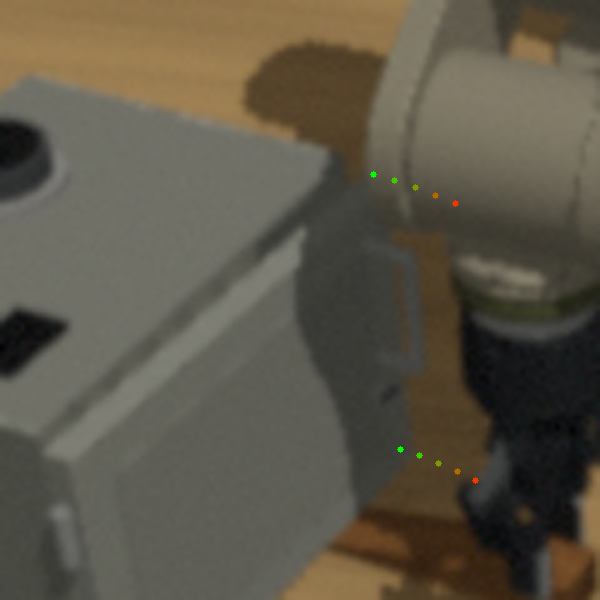

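Emit:
{"name": "arm_command", "arguments": {
  "plan": [
    [0,0,0.001,0,0.2],
    [0,0,0.001,0,0.2],
    [0,0,0,0,0.2]
  ]
}}

```text
time_s: 16.05
eef_pos: [585.8, 34.8, -16.4]
ee_rot: [0.444, 0.551, 0.444, -0.551]
force: [0.9, 4.8, 3.7]
grip_width: 0.378
```

Emit:
{"name": "arm_command", "arguments": {
  "plan": [
    [0,0,0.001,0,0.2],
    [0,0,0,0,0.2]
  ]
}}

```text
time_s: 16.3
eef_pos: [585.5, 33.9, -16.4]
ee_rot: [0.444, 0.551, 0.444, -0.551]
force: [0.0, 4.2, 4.3]
grip_width: 0.377
```

Emit:
{"name": "arm_command", "arguments": {
  "plan": [
    [0,0,0.001,0,0.2],
    [0,0,0,0,0.2]
  ]
}}

```text
time_s: 16.55
eef_pos: [585.3, 32.9, -16.4]
ee_rot: [0.444, 0.551, 0.444, -0.551]
force: [0.1, 5.3, 4.3]
grip_width: 0.381
```

Emit:
{"name": "arm_command", "arguments": {
  "plan": [
    [0,0,0.001,0,0.2],
    [0,0,0,0,0.2]
  ]
}}

```text
time_s: 16.8
eef_pos: [585.1, 31.9, -16.4]
ee_rot: [0.444, 0.551, 0.444, -0.551]
force: [0.2, 4.7, 3.5]
grip_width: 0.383
```

Emit:
{"name": "arm_command", "arguments": {
  "plan": [
    [0,0,0.001,0,0.2],
    [0,0,0,0,0.2]
  ]
}}

```text
time_s: 17.05
eef_pos: [584.9, 30.9, -16.4]
ee_rot: [0.444, 0.551, 0.444, -0.551]
force: [1.1, 5.6, 4.5]
grip_width: 0.381
```

Emit:
{"name": "arm_command", "arguments": {
  "plan": [
    [0,0,0.001,0,0.2],
    [0,0,0,0,0.2]
  ]
}}

```text
time_s: 17.3
eef_pos: [584.7, 29.9, -16.4]
ee_rot: [-0.444, -0.551, -0.444, 0.551]
force: [0.4, 5.1, 4.9]
grip_width: 0.376
```

Emit:
{"name": "arm_command", "arguments": {
  "plan": [
    [0,0,0.001,0,0.2],
    [0,0,0,0,0.2]
  ]
}}

```text
time_s: 17.55
eef_pos: [584.6, 29.2, -16.4]
ee_rot: [0.444, 0.551, 0.444, -0.55]
force: [1.5, 6.6, 3.5]
grip_width: 0.382
```

```bash
python3 both.py b15; python3 ang.py b15 >/dev/null
```

```text
17.55 [584.6  29.2 -16.4] [1.54 6.65 3.5 ] 0.38183247427008626
az -1.7853 cab yaw -1.7832 TCP in cab [-237.3  -60.5  -16.4]
```

View pics/b15a.png

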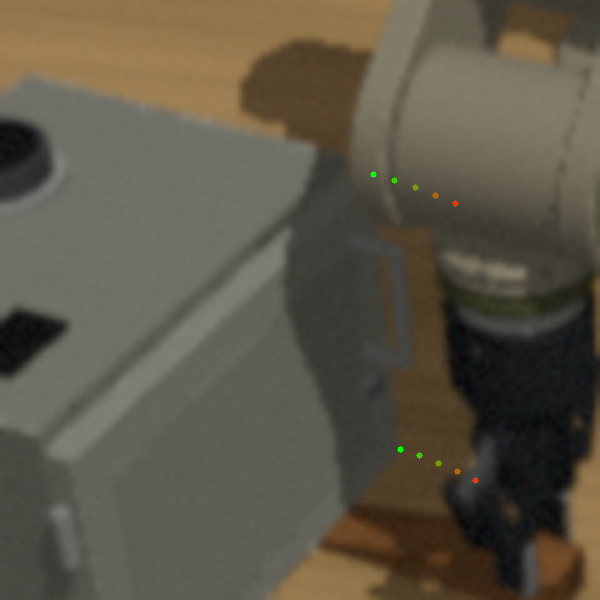

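Emit:
{"name": "arm_command", "arguments": {
  "plan": [
    [0,0,0.001,0,0.2],
    [0,0,0,0,0.2]
  ]
}}

```text
time_s: 17.9
eef_pos: [584.4, 28.5, -16.4]
ee_rot: [0.443, 0.551, 0.444, -0.55]
force: [1.6, 7.8, 4.2]
grip_width: 0.378
```

Emit:
{"name": "arm_command", "arguments": {
  "plan": [
    [0,0,0.001,0,0.2],
    [0,0,0,0,0.2]
  ]
}}

```text
time_s: 18.15
eef_pos: [584.3, 27.8, -16.4]
ee_rot: [0.443, 0.551, 0.444, -0.55]
force: [2.0, 9.4, 3.4]
grip_width: 0.379
```

Emit:
{"name": "arm_command", "arguments": {
  "plan": [
    [0,0,0.001,0,0.2],
    [0,0,0,0,0.2]
  ]
}}

```text
time_s: 18.4
eef_pos: [584.1, 27.1, -16.4]
ee_rot: [0.443, 0.551, 0.444, -0.55]
force: [2.7, 11.7, 3.2]
grip_width: 0.379
```

Emit:
{"name": "arm_command", "arguments": {
  "plan": [
    [0,0,0,0,0.5],
    [0,0,0,0,0.7],
    [0,0,0,0,0.7],
    [0,0,0,0,0.7]
  ]
}}

```text
time_s: 18.9
eef_pos: [583.8, 25.7, -16.5]
ee_rot: [-0.444, -0.551, -0.444, 0.551]
force: [-0.2, 0.2, 0.6]
grip_width: 0.699
```

```bash
python3 both.py b16; python3 ang.py b16 >/dev/null; python3 look.py w16
```

```text
18.9 [583.8  25.7 -16.5] [-0.22  0.18  0.62] 0.6986704055333454
az -1.7855 cab yaw -1.7832 TCP in cab [-233.7  -60.6  -16.5]
19.0 [583.8  25.8 -16.4] [-0.43  0.33  0.82] 0.6995302526114504
tool x [-0. -0. -1.] az -1.7854
pw [242.   94.6]
pw [180.3 127.5]
pw [  -6.3 -332.6]
pw [ -94.9 -256.9]
pw [-145.5 -586.7]
pw [-240.1 -483.7]
to grasp in tool [ -16.5 -114.2 -205.2]
```

View pics/b16a.png

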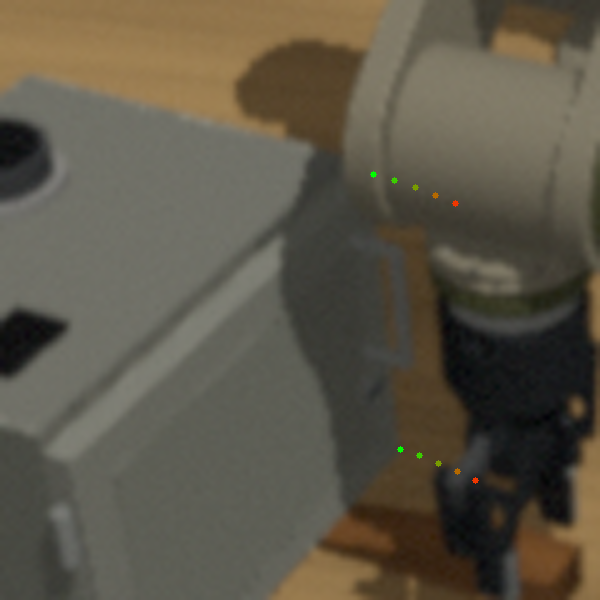

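View pics/w16_raw.png

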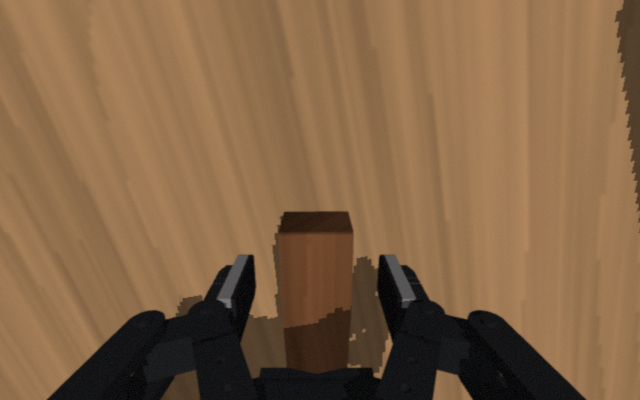

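Emit:
{"name": "arm_command", "arguments": {
  "plan": [
    [-0.02,0,0,0,0.7],
    [-0.04,0,0,0,0.7],
    [0,0,-0.03,0,0.3],
    [0,0,-0.03,0,0],
    [0.02,0,0,0,0],
    [0.02,0,0,0,0],
    [0.012,0,0,0,0],
    [0,0,0,0,0],
    [0.004,0,0,0,0],
    [0,0,0,0,0],
    [0,0,0,0,0]
  ]
}}

```text
time_s: 20.42
eef_pos: [596.8, 84.6, -12.0]
ee_rot: [0.444, 0.551, 0.443, -0.551]
force: [1.0, -0.1, -0.1]
grip_width: 0.001
```

```bash
python3 both.py b17; python3 ang.py b17 >/dev/null; python3 look.py w17|head -3
```

```text
20.425 [596.8  84.6 -12. ] [ 0.99 -0.14 -0.13] 0.0010713720849173673
az -1.7854 cab yaw -1.7832 TCP in cab [-293.9  -60.2  -12. ]
20.525 [596.8  84.6 -12.1] [ 0.24 -0.35  0.37] 0.0005348075344466567
tool x [ 0.001 -0.    -1.   ] az -1.7854
pw [251.8 212.9]
```

View pics/b17.png

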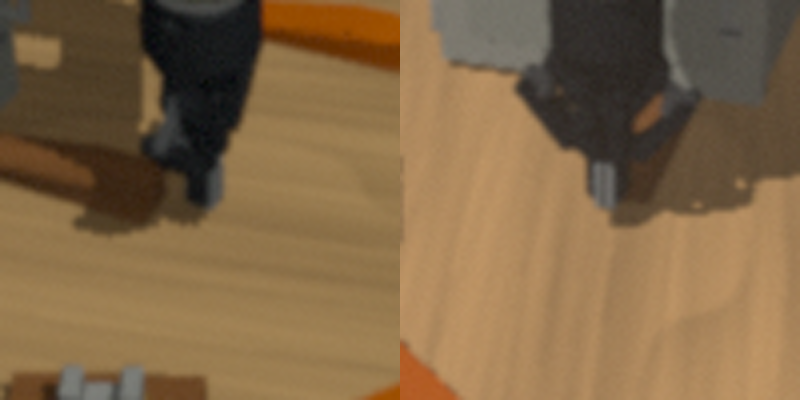

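View pics/w17_raw.png

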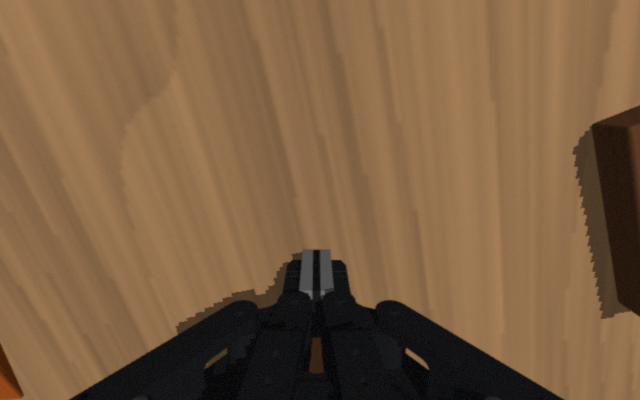

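View pics/b17a.png

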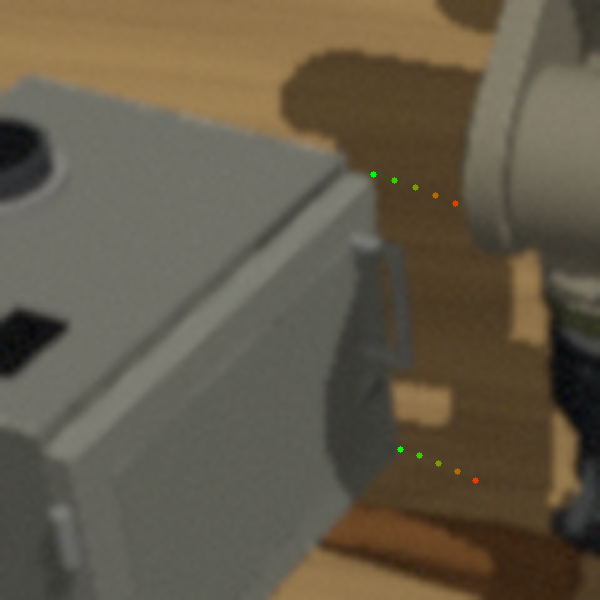

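Emit:
{"name": "arm_command", "arguments": {
  "plan": [
    [0,0,0.004,0,0],
    [0,0,0.004,0,0],
    [0,0,0.004,0,0],
    [0,0,0.004,0,0],
    [0,0,0.002,0,0],
    [0,0,0,0,0]
  ]
}}

```text
time_s: 21.32
eef_pos: [592.8, 66.9, -12.4]
ee_rot: [0.444, 0.551, 0.444, -0.551]
force: [0.7, -0.5, 0.3]
grip_width: -0.002
```

Emit:
{"name": "arm_command", "arguments": {
  "plan": [
    [0,0,0.001,0,0],
    [0,0,0.001,0,0],
    [0,0,0.001,0,0],
    [0,0,0,0,0]
  ]
}}

```text
time_s: 21.82
eef_pos: [592.1, 64.0, -12.4]
ee_rot: [0.444, 0.551, 0.444, -0.551]
force: [-0.4, -0.2, 0.2]
grip_width: -0.004
```

Emit:
{"name": "arm_command", "arguments": {
  "plan": [
    [0,0,0.001,0,0],
    [0,0,0.001,0,0],
    [0,0,0,0,0]
  ]
}}

```text
time_s: 22.2
eef_pos: [591.7, 62.0, -12.4]
ee_rot: [-0.444, -0.551, -0.444, 0.551]
force: [-0.7, -0.1, 0.8]
grip_width: -0.004
```

Emit:
{"name": "arm_command", "arguments": {
  "plan": [
    [0,0,0.001,0,0],
    [0,0,0.001,0,0],
    [0,0,0,0,0]
  ]
}}

```text
time_s: 22.58
eef_pos: [591.3, 60.1, -12.4]
ee_rot: [-0.444, -0.551, -0.444, 0.551]
force: [0.8, 0.2, -0.1]
grip_width: 0.002
```

Emit:
{"name": "arm_command", "arguments": {
  "plan": [
    [0,0,0.001,0,0],
    [0,0,0.001,0,0],
    [0,0,0,0,0]
  ]
}}

```text
time_s: 22.95
eef_pos: [590.9, 58.7, -12.4]
ee_rot: [0.443, 0.551, 0.444, -0.55]
force: [1.6, 3.9, 0.6]
grip_width: 0.001
```

Emit:
{"name": "arm_command", "arguments": {
  "plan": [
    [0,0,0.001,0,0],
    [0,0,0.001,0,0],
    [0,0,0,0,0]
  ]
}}

```text
time_s: 23.32
eef_pos: [590.8, 57.8, -12.2]
ee_rot: [0.443, 0.551, 0.444, -0.55]
force: [2.4, 10.9, 0.6]
grip_width: 0.002
```

Emit:
{"name": "arm_command", "arguments": {
  "plan": [
    [0,0,0.001,0,0],
    [0,0,0.001,0,0],
    [0,0,0,0,0]
  ]
}}

```text
time_s: 23.7
eef_pos: [590.5, 56.5, -12.1]
ee_rot: [0.443, 0.552, 0.444, -0.55]
force: [2.2, 14.1, 1.3]
grip_width: 0.003
```

Emit:
{"name": "arm_command", "arguments": {
  "plan": [
    [0,0,-0.004,0,0],
    [0,0,-0.02,0,0],
    [0,0,-0.03,0,0],
    [-0.04,0,0,0,0],
    [-0.05,0,-0.03,0,0],
    [-0.05,0,-0.03,0,0],
    [0,0,0,0,0]
  ]
}}

```text
time_s: 24.58
eef_pos: [616.1, 168.5, 131.8]
ee_rot: [0.446, 0.552, 0.443, -0.548]
force: [0.1, -0.6, 0.2]
grip_width: -0.001
```

```bash
python3 both.py b18; python3 ang.py b18 >/dev/null; python3 look.py w18|head -3
```

```text
24.575 [616.1 168.5 131.8] [ 0.09 -0.6   0.18] -0.0007318551992267654
az -1.7826 cab yaw -1.7832 TCP in cab [-380.   -59.   131.8]
24.675 [613.9 166.3 127.1] [-0.8  -0.27 -1.29] -0.0028618490763725212
tool x [-0.001 -0.    -1.   ] az -1.7846
pw [283.1 240. ]
```

View pics/b18_scene.png

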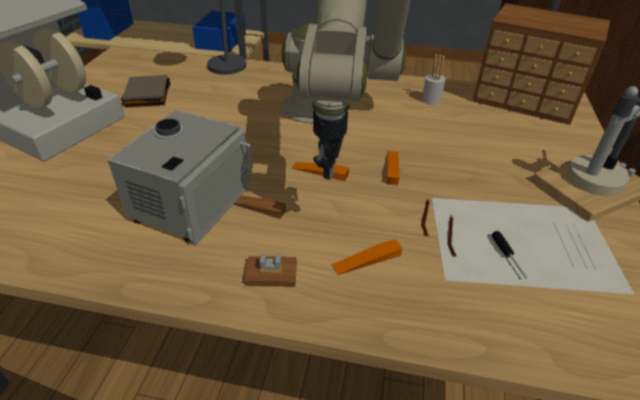

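View pics/w18_raw.png

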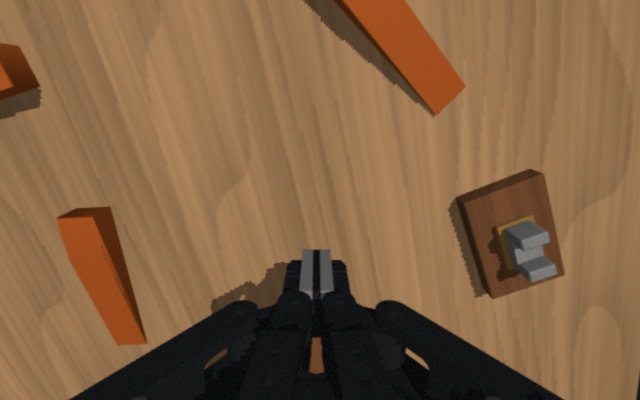

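View pics/b18a.png

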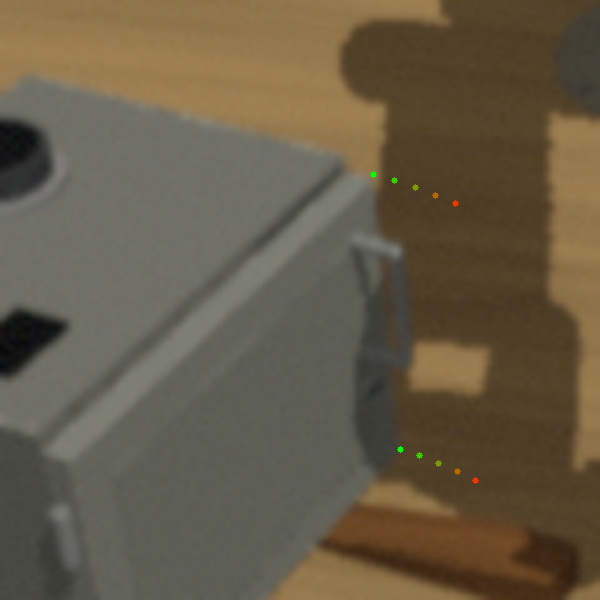

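Emit:
{"name": "arm_command", "arguments": {
  "plan": [
    [0,0,0,0,0],
    [0,0,0,0,0],
    [0,0,0,0,0],
    [0,0,0,0,0],
    [0,0,0,0,0],
    [0,0,0,0,0],
    [0,0,0,0,0],
    [0,0,0,0,0]
  ]
}}

```text
time_s: 25.72
eef_pos: [614.3, 165.7, 127.6]
ee_rot: [-0.444, -0.551, -0.444, 0.551]
force: [0.5, 0.2, -0.9]
grip_width: 0.001
```

```bash
python3 both.py b19; python3 - <<'E'
import cv2,numpy as np
from rig import ctrl
a=cv2.imread("pics/b18_scene.png")[100:245,100:300].astype(int);b=cv2.imread("pics/b19_scene.png")[100:245,100:300].astype(int)
d=abs(a-b).max(2); print("changed px in cabinet/wedge crop",(d>40).sum(), np.argwhere(d>40)[:5]+100)
print(ctrl.finish_job())
E
```

```text
25.725 [614.3 165.7 127.6] [ 0.45  0.19 -0.86] 0.000826602347103226
az -1.7854 cab yaw -1.7832 TCP in cab [-376.9  -60.2  127.6]
changed px in cabinet/wedge crop 0 []
the job is handed in; nothing more can be done
None
```

I gripped the wooden wedge near its butt and slid it along the bench at about y = -60 of the cabinet, which pushed the door shut. I let go of it lightly jammed, then tapped the butt with closed fingers until the push reached about 14 N. The job was handed in at about 26 s of the 64 s allowed; no verdict is reported.

**Last checks:**
- **Door:** shut within what the picture resolves. The scene pictures from before and after a further second with nothing touching it show no change at the door or wedge.
- **Bearing force:** I estimate 8–11 N between wedge and door, from the push force and from how far the wedge was driven in. I could not measure it directly.
- **Bystanders:** the jig, the temples and the orange look-alikes look unmoved in the final picture, which I checked by eye.

**What failed or disagreed:**
- **First grasp:** the fingers closed fully just above the wedge. The shut fingertips sit about 24 mm behind the TCP height the robot reports. I went about 20 mm lower, watching the force, and the second grasp held.
- **Door angle:** with the door shut, my fitted model put its free corner about 0.01 rad past fully shut, which is within the error of the fit.

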